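# Index the decorating turntable by one hole

### The arm

A 7-joint arm with a two-finger parallel gripper is mounted at the origin on the work surface. World frame = base frame: x ahead of the robot, y to its left, z up, the work surface at z = 0. Lengths are in m, angles in rad, forces in N, time in s.
With the tool pointing down it reaches from about 0.425 to 0.925 m from the base axis. Payload 6.8 kg.
Tool frame: the origin (TCP) lies between the finger pads; the fingertips stand r.tip_extent ahead of it and the grasp point (between the pads) lies 5 mm behind it (r.tip_extent is the distance from the TCP to the fingertips, in m); y points along the fingers, x is the direction in which the jaws open and shut, and the axes are right-handed (so a half turn about y gives the same grasp; the last joint's range is limited). The gripper opens to 85 mm and grips with 20 to 120 N. Pads are 22 mm wide; open, the fingers measure 114 mm over their backs; the gripper's body (76 mm by 85 mm) begins 54 mm behind the grasp point. The pads swing forward as they close: fully open they stand 13 mm farther back than shut.
Start: joints at [1.22, 0.477, 0.022, 1.555, -0.011, 1.109, -0.083], TCP at [0.162, -0.655, 0.245] pointing down, gripper open.
Joint ranges: [-2.96, 2.96], [-0.34, 2.1], [-1.41, 1.46], [0.24, 2.44], [-1.37, 4.51], [0.17, 1.92], [-2.96, 2.96]. Speed limits (rad/s): [2.39, 2.39, 3.14, 3.14, 3.14, 3.14, 3.14].

### API

Orientations are given as a rotation vector (axis times angle).
In Python, from bench import r gives the robot as it stands.
- The arm moves only by the tool send_rows, never from a script. Its argument "plan" is a list of rows, each a list of 5 numbers: the shift along the tool's x, y, z in cm, then the turn about the tool's y in degrees, then the opening, from 0 (shut) to 1 (fully open). In form: [[dx, dy, dz, spin, grip], ...]. A call has 1 to 12 rows; each row shifts and turns the commanded pose from where the row before left it, along the tool's axes as they then stand; what a row does not reach is not made up. A row lasts 1/8 s, in which the tool goes at most 62.5 mm and 10.7 degrees, less where a joint would pass 70% of its speed; a pose out of reach is approached as far as the arm can. A call is refused whole if a number of a shift passes 6.25 or a number of a turn 10.7, either way. A call with a gripper value outside its range is refused whole. The fingers move at their own pace and stop on an object; "force" is the grip in N (left out, the last holds). Time passes only in rows, so rows that do not move let the fingers close. It gives the time, the measured TCP pose, the force and the opening at its end, in the units of the state.
- r.get_obs(): the state, without advancing time (a new reading comes with each control period).
- r.grab_frame(name): name is "side" or "top" or "wrist"; returns a dict with "image" (384x512x3 uint8, red, green, blue), "camera_matrix" (3x3 intrinsics, pixels), "cam_to_world" (4x4, takes a point from camera to world coordinates). Camera axes: x right, y down, z forward; pixel columns grow to the right and rows downward; lengths in m; the calibration is good to about 2 mm. A picture is of the moment at which its call begins. There is no depth.
- r.hand_in(): hands the job in, once; it reports no verdict.
Trained networks look in the newest picture that a camera, given by its name, has taken for a name from the list of things; names that differ only in an ending like _2 or _b are one class to them, and where a whole thing is asked for, a point or a joint stands for the part that bears it (a point fixed in the world has none). Each returns a list of dicts, best first, with "p" (0 to 1); they miss things now and then, are a little off and sometimes report something else, mostly with a low value. They report only what shows in the picture. A call takes as long as a camera call. They do not tell look-alikes from the thing itself.
- r.recognise(camera, target): "rect" ([left, top, right, bottom] in pixels, round what is visible of it).
The state is a dict: "clock": time; "joints": joint angles; "qvel": joint speeds; "tau": joint torques, N m; "tcp_pos": TCP position; "orientation": TCP orientation; "contact_force": force on the tool from outside, world axes, zero at the start; "moment": the same for the moment, N m; "grip_width": finger opening in m.
Only numpy, scipy, OpenCV 4.12 (cv2) and the standard library are available. Lean on these libraries where they do the work, as an engineer would, in place of code of your own. Each camera call takes 0.05 s, during which the arm holds its last target.

### The job

With the fingers closed, press in the brass spring plunger at the edge of the decorating turntable with the fingertips and push the turntable anticlockwise (seen from above) to the very next hole, where the plunger must spring fully back up (the red tab beside the plunger is there to push against). Go one hole only, not past it and not the other way, then come clear. Take nothing between the fingers and lift nothing: keep off the festive arrangement, which stays standing in the middle of the platter, and leave everything else on the table where it is.

Things in the scene. Friction and masses are not known exactly. Their poses are not given: they have to be found in the camera images.
- stand: Fixed foot of the decorating turntable: aluminium foot with an index flange (radius 134 mm, top 48 mm above the table) that has eight round index holes, 45 degrees apart, on a circle of radius 116 mm. Origin on the turning axis, at table height. Its x axis points from the turning axis to the hole in which the plunger starts (the plunger's starting direction).
- platter (a joint): Turning angle of the platter in rad: 0 = in the starting hole, grows anticlockwise seen from above; the next hole anticlockwise is at 0.785 (45 degrees). It turns with light friction (about 1 N at the tab) while the plunger is pressed at least 7 mm, and is locked with about 0.7 degree of play while the plunger is up in a hole.
- platter_axis (a point): Centre of the top face of the round wooden platter (radius 103 mm, top 60 mm above the table), on the turning axis. A blue ear (44 mm wide, top also at 60 mm) sticks out from it to radius 173 mm and carries the plunger and the red push tab. x axis: outwards to the plunger; y: anticlockwise; z up. Turns with the platter.
- plunger (a joint): How far the plunger is pressed down in m: 0 = up, 0.010 = fully pressed. A spring pushes it up (3 N at the top, 7.5 N at the bottom). Its tooth stands 7 mm up into a hole of the index flange from below: pressed at least 7 mm it is out of the hole. Let go between two holes, the tooth rubs along the underside of the flange (the joint stays near 0.007) and snaps up by itself to 0 when it comes under the next hole, which stops and locks the platter.
- plunger_top (a point): Centre of the flat top of the brass plunger knob (26 mm across), 150 mm from the turning axis, 76 mm above the table when up, 66 mm fully pressed. x axis: outwards from the turning axis; y: anticlockwise; z up. Turns with the platter.
- push_face (a point): Point in the middle of the flat face, on the plunger's side, of the red push tab standing on the ear beside the plunger, on its anticlockwise side: 20 mm from the knob's centre line, 88 mm above the table. The tab is 42 mm wide (radially, 129 to 171 mm from the axis), 10 mm thick, and its top is 105 mm above the table. x axis: outwards; y: anticlockwise (the direction in which to push); z up. Turns with the platter.
- arrangement: Loose festive arrangement standing about the middle of the platter, 0.35 kg: wicker bowl 120 mm wide, 45 mm tall, with fir twigs out to 80 mm from its middle and up to 85 mm, and a white candle (24 mm across) whose top is 105 mm above the bowl's underside. Origin at the centre of its underside, z up. It rides round with the platter.
- gift: Loose bystander: kraft gift box with green band, 70 x 70 x 50 mm. Origin at the centre of its underside.
- pine_cone: Loose bystander: brown pine cone standing up, 62 mm wide, 64 mm tall. Origin at the centre of its underside.
- candle_jar: Loose bystander: amber glass jar with wooden cap, 70 mm wide, 85 mm tall. Origin at the centre of its underside.
- twine_spool: Loose bystander: empty wooden spool, 56 mm wide, 60 mm tall. Origin at the centre of its underside.
- bell: Loose bystander: small steel bell, 52 mm wide, 50 mm tall. Origin at the centre of its underside.
- mug: Loose bystander: white mug, 76 mm wide, 90 mm tall. Origin at the centre of its underside.
Mind the look-alikes: they are no part of the job. What is shaped like the arrangement but purple is not meant.

How it is judged:
On the way, in this order (a step that is already met when the one before it is completed fails the run):
1. the plunger is pressed out of the starting hole (by 7 mm or more) with the turntable still at that hole (value of joint plunger above 0.0068 m and value of joint platter between -0.08 and 0.08 rad), for 0.02 s.
2. the turntable stands at the next hole anticlockwise and the plunger is back up in it (value of joint platter between 0.7554 and 0.8154 rad and value of joint plunger below 0.002 m), for 0.2 s.
At the end, for the whole second after the job is handed in: the turntable stands still at the next hole anticlockwise (0.785 rad, give or take 0.03), the plunger is up in it (within 2 mm), and the arrangement stands upright on the platter within 30 mm of its middle (all of step 2 and velocity of joint platter between -0.05 and 0.05 rad/s and horizontal distance between arrangement and platter_axis below 0.03 m and height (world z) of arrangement between 0.055 and 0.066 m and angle between arrangement's own z axis and vertical below 0.1 rad); the robot touches nothing.
It fails at once if the turntable is turned past the next hole, or backwards (value of joint platter above 0.9054 rad or value of joint platter below -0.12 rad).
It fails at once if the arrangement is touched by the robot with more than 1 N, lifted off the platter or tipped (contact force between any of the fingers, the arm and arrangement above 1 N or height (world z) of arrangement above 0.07 m or angle between arrangement's own z axis and vertical above 0.2 rad).
It fails at once if the plunger knob or the red tab is taken between the fingers (the grasp point inside it) ((x of the grasp point in the frame of plunger_top between -0.008 and 0.008 m and y of the grasp point in the frame of plunger_top between -0.008 and 0.008 m and z of the grasp point in the frame of plunger_top below 0.001 m) or (x of the grasp point in the frame of push_face between -0.021 and 0.021 m and y of the grasp point in the frame of push_face between 0 and 0.01 m and z of the grasp point in the frame of push_face below 0.015 m)).
It fails at once if something else on the table is moved by more than 20 mm (distance of any of gift, pine_cone, candle_jar, twine_spool, bell, mug from where it was at the start of the episode above 0.02 m).
It also fails if it takes over 35 s, if anything falls off the work surface, if the arm or the gripper's body presses on something with over 40 N, if the wrist force passes 120 N, or if a joint passes its speed limit or range.

## Working session

There is one attempt and no reset: what is moved stays moved. The work goes in short steps, Python scripts to look and compute and a tool call to move; the robot and the scene stay as the last step left them, time stands still between calls to the robot, and variables do not carry over. Pictures are saved under pics/ and viewed, and the job is handed in when it is done.

Besides the shell and the picture viewer there is one more tool, called after "Request:" by a JSON object that holds its "api" and its "payload", one argument or row to a line. send_rows: Moves the arm, as the interface text tells. Its arguments: {"type":"object","properties":{"plan":{"type":"array","items":{"type":"array","items":{"type":"number"}}},"force":{"type":"number"}},"required":["plan"]}

```bash
ls; mkdir -p pics; python3 - <<'E'
from bench import r
import cv2
o=r.get_obs(); print(o, r.tip_extent)
for n in ("side","top"):
    f=r.grab_frame(n); cv2.imwrite(f"pics/{n}0.png",f["image"][:,:,::-1]); print(n,f["camera_matrix"].tolist(),f["cam_to_world"].round(4).tolist())
    for t in ("plunger_top","push_face","arrangement","stand","platter_axis"):
        print(t,[(d["p"],d["rect"]) for d in r.recognise(n,t)][:3])
E
```

```text
pics
{'clock': 0.0, 'joints': array([ 1.21989564,  0.47778776,  0.02232494,  1.55646443, -0.01154162,
        1.10930963, -0.08310251]), 'qvel': array([ 1.28940533e-03, -1.06367417e-03, -7.36549435e-05,  1.79405882e-04,
        1.30019182e-03, -1.27701831e-03, -7.90517241e-04]), 'tau': array([-2.02699408e-05, -5.96443391e+01,  1.60800867e+00, -2.81196338e+01,
        1.24495814e-02,  9.18635807e-03,  1.18460378e-06]), 'tcp_pos': array([ 0.16215252, -0.65463848,  0.2443282 ]), 'orientation': array([-1.31322994,  1.02957748, -1.02706426]), 'contact_force': array([ 1.41668554, -0.63269179, -0.09926084]), 'moment': array([0.04594093, 0.02785605, 0.01382001]), 'grip_width': 0.08558807006082773} 0.014
side [[468.42626077208115, 0.0, 252.55609680980956], [0.0, 468.42626077208115, 189.61482649896845], [0.0, 0.0, 1.0]] [[-0.9412, -0.2045, 0.269, 0.1909], [-0.3378, 0.5539, -0.761, 1.0602], [0.0067, -0.8071, -0.5904, 0.9063], [0.0, 0.0, 0.0, 1.0]]
plunger_top [(0.56, [290.2, 229.5, 296.2, 237.4])]
push_face [(0.75, [215.7, 200.0, 308.2, 245.2])]
arrangement [(0.93, [308.7, 151.6, 357.3, 190.3]), (0.73, [226.0, 178.7, 281.9, 222.7])]
stand [(0.83, [207.4, 192.0, 307.3, 255.4]), (0.46, [147.3, 269.9, 181.0, 306.8])]
platter_axis [(0.8, [217.8, 199.5, 307.7, 244.8])]
top [[416.8855421287136, 0.0, 254.74051627686933], [0.0, 416.8855421287136, 192.8915130157777], [0.0, 0.0, 1.0]] [[-0.0051, -0.9701, 0.2426, 0.3137], [-1.0, 0.0048, -0.0017, 0.0142], [0.0005, -0.2426, -0.9701, 1.2202], [0.0, 0.0, 0.0, 1.0]]
plunger_top []
push_face [(0.64, [197.5, 178.1, 269.6, 274.0])]
arrangement [(0.7, [206.6, 181.8, 260.0, 235.5]), (0.6, [321.0, 244.9, 378.0, 297.6])]
stand [(0.79, [185.6, 171.4, 279.8, 273.2]), (0.19, [384.8, 223.9, 426.4, 254.3])]
platter_axis [(0.95, [197.4, 180.2, 270.3, 276.4])]
```

View images.

View pics/side0.png

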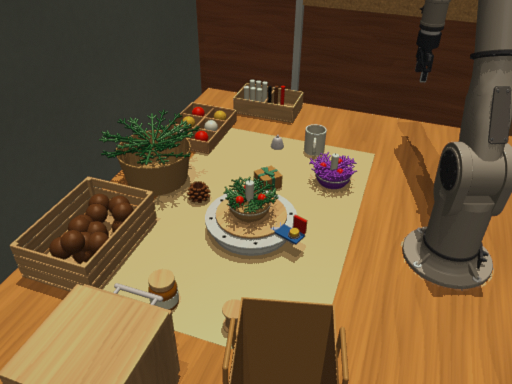

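View pics/top0.png

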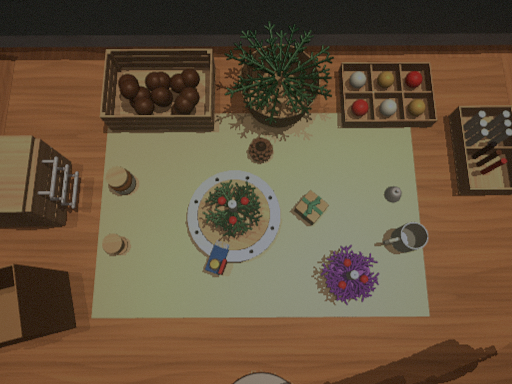

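```bash
python3 - <<'E'
import cv2
a=cv2.imread("pics/top0.png")[160:290,170:300]; cv2.imwrite("pics/topc.png",cv2.resize(a,(580,580),interpolation=cv2.INTER_CUBIC))
a=cv2.imread("pics/side0.png")[165:265,195:325]; cv2.imwrite("pics/sidec.png",cv2.resize(a,(780,600),interpolation=cv2.INTER_CUBIC))
from bench import r; import numpy as np
from scipy.spatial.transform import Rotation as R
print(R.from_rotvec(r.get_obs()["orientation"]).as_matrix().round(3))
E
```

```text
[[ 0.24   0.     0.971]
 [-0.971 -0.     0.24 ]
 [ 0.    -1.     0.   ]]
```

View pics/topc.png

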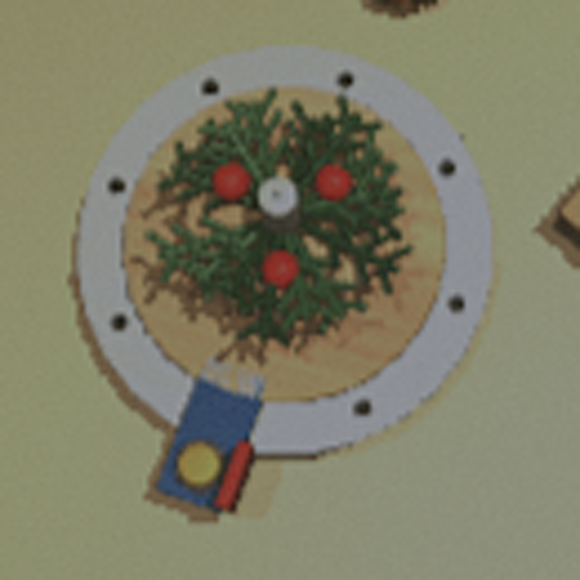

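View pics/sidec.png

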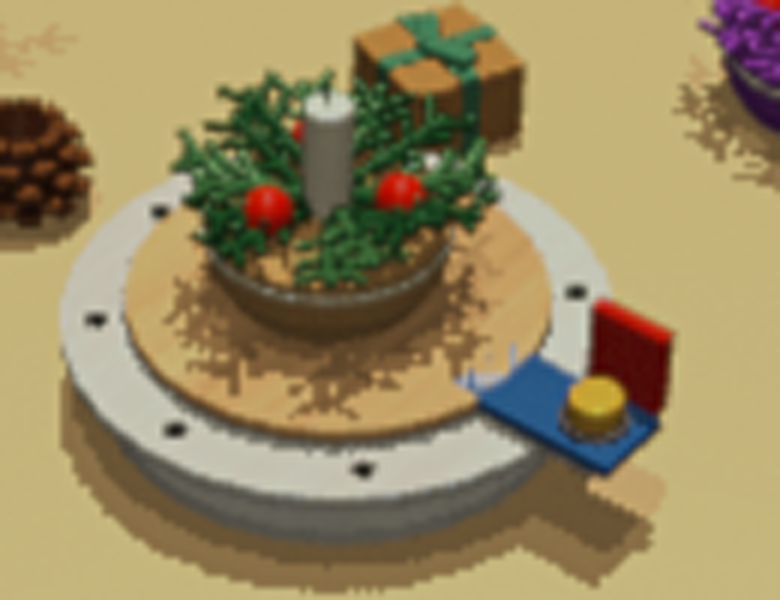

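```bash
cat > h.py <<'E'
from bench import r
import numpy as np, cv2
def ray(f,u,v,z):
    K=f["camera_matrix"];T=f["cam_to_world"]
    d=T[:3,:3]@np.linalg.solve(K,[u,v,1]); c=T[:3,3]
    return c+d*(z-c[2])/d[2]
E
python3 - <<'E'
from h import *
from scipy.optimize import least_squares
ft=r.grab_frame("top");fs=r.grab_frame("side")
th=np.array([(210,88),(346,79),(447,168),(456,304),(362,408),(120,322),(117,186)])*130/580+[170,160]-.4
sh=np.array([(160,212),(96,320),(176,430),(362,470),(577,292)])/6+[195,165]-.4
for nm,f,h in(("top",ft,th),("side",fs,sh)):
    P=np.array([ray(f,u,v,.048)[:2] for u,v in h])
    def res(p):
        a=p[2]+np.arange(8)*np.pi/4
        Q=p[:2]+.116*np.c_[np.cos(a),np.sin(a)]
        return np.min(np.linalg.norm(P[:,None]-Q,axis=2),axis=1)
    c=P.mean(0) if nm=="top" else np.array([.2,0.05])
    b=min((least_squares(res,[*c0,a0]) for a0 in np.linspace(0,.78,6) for c0 in [c,c+.03,c-.03]),key=lambda s:s.cost)
    print(nm,b.x,b.cost,"deg",np.degrees(b.x[2])%45)
    k=ray(f,*((214.4,263.6) if nm=="top" else (294.3,229.3)),.076)
    print("knob",k,k[:2]-b.x[:2],np.linalg.norm(k[:2]-b.x[:2]),np.degrees(np.arctan2(*(k[:2]-b.x[:2])[::-1])))
E
```

```text
top [0.54387284 0.07331854 0.44256129] 9.093052684415008e-07 deg 25.356893969091026
knob [0.40258055 0.12267798 0.076     ] [-0.14129229  0.04935943] 0.14966584655762255 160.7435103400228
side [0.54335709 0.07495782 0.44267156] 1.5784918742282973e-07 deg 25.363212314994
knob [0.40250003 0.12142558 0.076     ] [-0.14085705  0.04646775] 0.14832383947559613 161.74263906016347
```

```bash
python3 - <<'E'
from h import *
ft=r.grab_frame("top");fs=r.grab_frame("side")
print(ray(ft,231.7,203.7,.165),ray(fs,249.5,182,.165))
for t in ("mug","bell","gift","twine_spool"):
    d=r.recognise("top",t)[0]["rect"]; print(t,ray(ft,(d[0]+d[2])/2,(d[1]+d[3])/2,.04))
E
```

```text
[0.54900658 0.07221706 0.165     ] [0.54838616 0.07433664 0.165     ]
mug [ 0.47471369 -0.41720556  0.04      ]
bell [ 0.60622753 -0.38814102  0.04      ]
gift [ 0.5674077  -0.15486659  0.04      ]
twine_spool [0.46008334 0.40214175 0.04      ]
```

Request:
{"api": "send_rows", "payload": {
  "plan": [
    [-2.0,0,3.1,0,0],
    [-2.8,0,4.4,0,0],
    [-2.8,0,4.4,0,0],
    [-2.8,0,4.4,0,0],
    [-2.8,0,4.4,0,0],
    [-2.8,0,4.4,0,0],
    [-2.8,0,4.4,0,0],
    [-2.8,0,4.4,0,0],
    [-1.1,0,1.4,0,0],
    [0,0,0,0,0]
  ]
}}

```text
clock: 2.25
tcp_pos: [0.451, -0.3492, 0.2453]
orientation: [-1.315, 1.027, -1.027]
contact_force: [0.1, -0.1, 0.8]
grip_width: -0.0
```

```bash
cat >> h.py <<'E'
from scipy.spatial.transform import Rotation as R
AX=np.array([.5437,.0740]); PH=np.radians(160.36)
def st():
    o=r.get_obs(); M=R.from_rotvec(o["orientation"]).as_matrix()
    print("t",round(o["clock"],3),"tcp",o["tcp_pos"].round(4),"tip z",round(o["tcp_pos"][2]-r.tip_extent,4),"F",o["contact_force"].round(2),"w",round(o["grip_width"],4),"xdir",np.degrees(np.arctan2(M[1,0],M[0,0])).round(2),"tilt",M[:,1].round(3),"q",o["joints"].round(2))
    d=o["tcp_pos"][:2]-AX; print("polar r",np.linalg.norm(d).round(4),"ang rel start",(np.degrees(np.arctan2(d[1],d[0])-PH)+360)%360)
    return o,M
def togo(x,y,z):
    o,M=st(); print("delta tool cm",(M.T@(np.array([x,y,z])-o["tcp_pos"])*100).round(2))
E
python3 - <<'E'
from h import *
togo(.415,.117,.20)
E
```

```text
t 2.25 tcp [ 0.451  -0.3492  0.2453] tip z 0.2313 F [ 0.12 -0.11  0.83] w -0.0 xdir -75.95 tilt [ 0.  0. -1.] q [ 0.66  0.31 -0.14  1.8   0.05  1.03 -0.82]
polar r 0.4332 ang rel start 97.27881278534693
delta tool cm [-46.1    4.54   7.83]
```

Request:
{"api": "send_rows", "payload": {
  "plan": [
    [-3.1,0,0.5,0,0],
    [-5.1,0,0.9,0,0],
    [-5.1,0,0.9,0,0],
    [-5.1,0,0.9,0,0],
    [-5.1,0,0.9,0,0],
    [-5.1,0,0.9,0,0],
    [-5.1,0,0.9,0,0],
    [-5.1,0,0.9,0,0],
    [-5.1,0,0.9,0,0],
    [-2.2,0,0.1,0,0],
    [0,0,0,0,0]
  ]
}}

```text
clock: 3.62
tcp_pos: [0.4155, 0.1157, 0.2454]
orientation: [-1.314, 1.028, -1.029]
contact_force: [0.3, 0.4, -0.4]
grip_width: 0.0001
```

Request:
{"api": "send_rows", "payload": {
  "plan": [
    [0,0,0,-9.5,0],
    [0,0,0,-9.5,0],
    [0,0,0,-9.5,0],
    [0,0,0,-9.5,0],
    [0,0,0,-9.5,0],
    [0,0,0,-9.0,0],
    [0,0,0,0,0]
  ]
}}

```text
clock: 4.5
tcp_pos: [0.4158, 0.1136, 0.2452]
orientation: [-1.554, 0.273, -0.273]
contact_force: [0.5, 0.1, -0.3]
grip_width: 0.0001
```

```bash
python3 - <<'E'
from h import *
togo(.408,.1170,.105)
f=r.grab_frame("side"); cv2.imwrite("pics/s1.png",cv2.resize(f["image"][100:270,180:400,::-1],None,fx=3.5,fy=3.5,interpolation=cv2.INTER_CUBIC))
E
```

```text
t 4.5 tcp [0.4158 0.1136 0.2452] tip z 0.2312 F [ 0.46  0.06 -0.26] w 0.0001 xdir -19.92 tilt [-0.    -0.001 -1.   ] q [ 0.15  0.11 -0.6   2.07  0.08  0.98 -0.83]
polar r 0.1339 ang rel start 2.446262353755799
delta tool cm [-0.85 14.02  0.07]
```

View pics/s1.png

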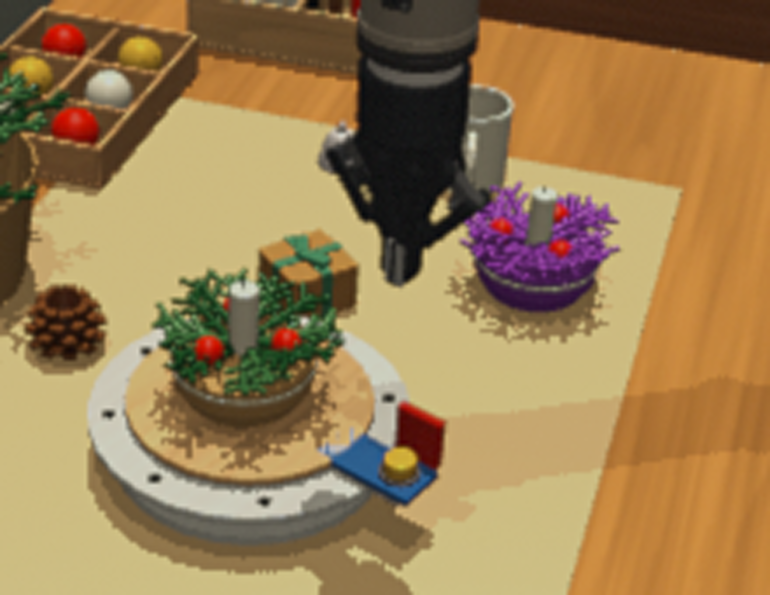

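Request:
{"api": "send_rows", "payload": {
  "plan": [
    [-0.4,3,0,0,0],
    [-0.4,4,0.1,0,0],
    [0,3,0,0,0],
    [0,2,0,0,0],
    [0,1,0,0,0],
    [0,0,0,0,0]
  ]
}}

```text
clock: 5.3
tcp_pos: [0.408, 0.1193, 0.1151]
orientation: [-1.554, 0.27, -0.269]
contact_force: [0.4, 1.1, -0.5]
grip_width: -0.0004
```

```bash
python3 - <<'E'
from h import *
togo(.4083,.1170,.081)
f=r.grab_frame("side"); cv2.imwrite("pics/s2.png",cv2.resize(f["image"][130:260,200:360,::-1],None,fx=4.5,fy=4.5,interpolation=cv2.INTER_CUBIC))
f=r.grab_frame("top"); cv2.imwrite("pics/t2.png",cv2.resize(f["image"][160:290,170:300,::-1],None,fx=4.5,fy=4.5,interpolation=cv2.INTER_CUBIC))
E
```

```text
t 5.3 tcp [0.408  0.1193 0.1151] tip z 0.1011 F [ 0.41  1.08 -0.47] w -0.0004 xdir -19.7 tilt [-0.001 -0.    -1.   ] q [ 0.06  0.31 -0.56  2.21  0.27  0.68 -1.03]
polar r 0.143 ang rel start 1.1694006687729939
delta tool cm [ 0.11  3.41 -0.21]
```

View pics/s2.png

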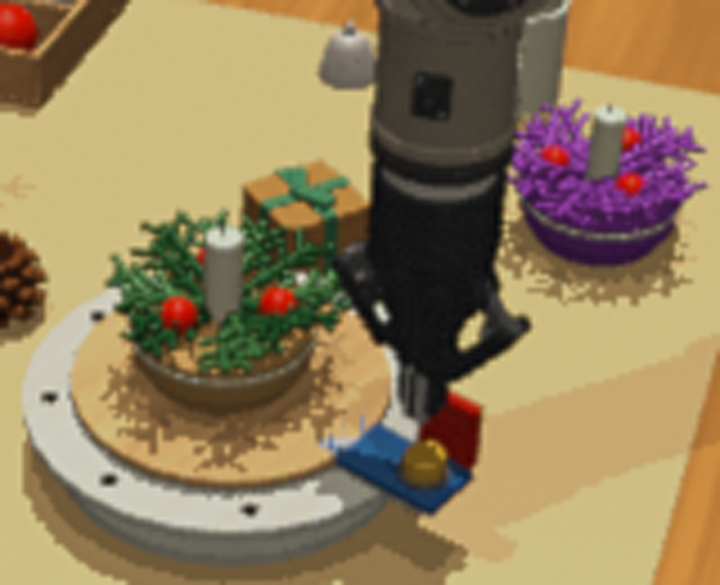

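View pics/t2.png

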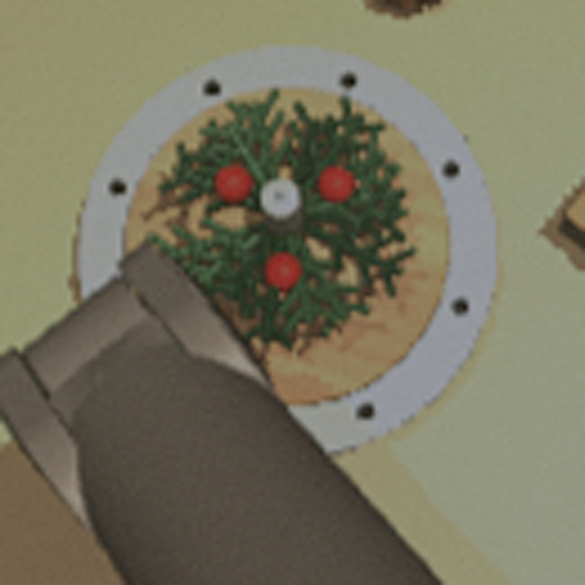

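Request:
{"api": "send_rows", "payload": {
  "plan": [
    [-0.2,1,-0.1,0,0],
    [0,1,-0.1,0,0],
    [0,0.3,0,0,0],
    [0,0.3,0,0,0],
    [0,0.3,0,0,0],
    [0,0.2,0,0,0],
    [0,0.2,0,0,0],
    [0,0,0,0,0]
  ]
}}

```text
clock: 6.4
tcp_pos: [0.4054, 0.1188, 0.0824]
orientation: [-1.554, 0.268, -0.268]
contact_force: [-2.5, -0.4, 6.2]
grip_width: -0.0002
```

```bash
python3 - <<'E'
from h import *
togo(.4083,.1170,.081)
f=r.grab_frame("side"); cv2.imwrite("pics/s3.png",cv2.resize(f["image"][130:260,200:360,::-1],None,fx=4.5,fy=4.5,interpolation=cv2.INTER_CUBIC))
E
```

```text
t 6.4 tcp [0.4054 0.1188 0.0824] tip z 0.0684 F [-2.54 -0.41  6.2 ] w -0.0002 xdir -19.58 tilt [ 0. -0. -1.] q [ 0.02  0.37 -0.52  2.24  0.33  0.6  -1.09]
polar r 0.1453 ang rel start 1.6997890196639105
delta tool cm [ 0.33  0.14 -0.07]
```

View pics/s3.png

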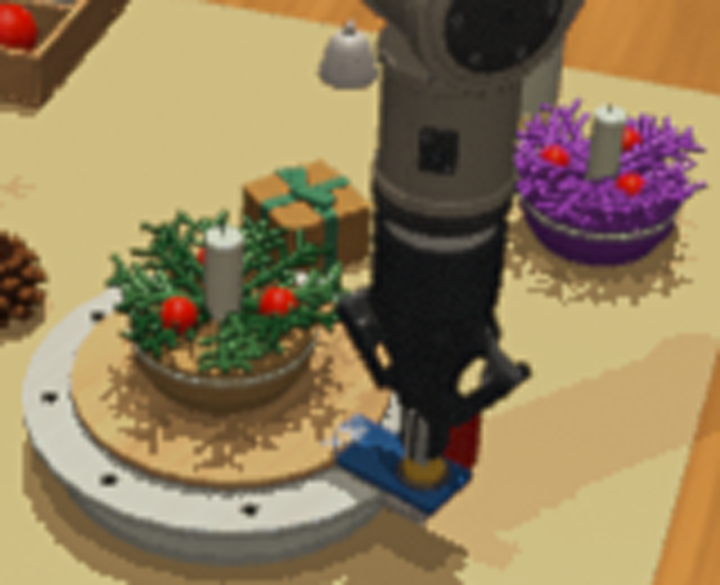

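Request:
{"api": "send_rows", "payload": {
  "plan": [
    [0,0.1,0,0,0],
    [0,0,0,0,0],
    [0,0,-0.3,0,0],
    [0,0,-0.3,-1,0],
    [0.01,0,-0.4,-1.6,0],
    [0.01,0,-0.4,-1.6,0],
    [0.01,0,-0.4,-1.6,0],
    [0.01,0,-0.4,-1.6,0],
    [0.01,0,-0.4,-1.6,0],
    [0.01,0,-0.4,-1.6,0],
    [0,0,0,0,0]
  ]
}}

```text
clock: 7.82
tcp_pos: [0.3993, 0.0898, 0.0819]
orientation: [-1.566, 0.121, -0.125]
contact_force: [0.6, -0.9, 6.0]
grip_width: 0.0002
```

```bash
python3 - <<'E'
from h import *
st()
f=r.grab_frame("side"); cv2.imwrite("pics/s4.png",cv2.resize(f["image"][130:260,200:360,::-1],None,fx=4.5,fy=4.5,interpolation=cv2.INTER_CUBIC))
E
```

```text
t 7.825 tcp [0.3993 0.0898 0.0819] tip z 0.0679 F [ 0.62 -0.86  6.01] w 0.0002 xdir -9.0 tilt [ 0.002  0.001 -1.   ] q [ 0.12  0.36 -0.57  2.27  0.35  0.59 -0.87]
polar r 0.1453 ang rel start 13.407785661190758
```

View pics/s4.png

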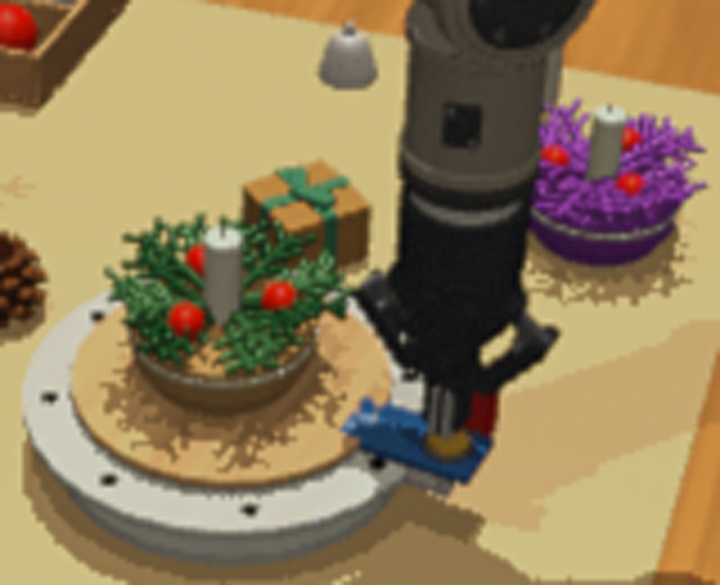

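Request:
{"api": "send_rows", "payload": {
  "plan": [
    [0,-0.6,0,0,0],
    [0,-0.6,0,0,0],
    [0.01,0,-0.4,-1.6,0],
    [0.01,0,-0.4,-1.6,0],
    [0.01,0,-0.4,-1.6,0],
    [0.01,0,-0.4,-1.6,0],
    [0.01,0,-0.4,-1.6,0],
    [0.01,0,-0.4,-1.6,0],
    [0.01,0,-0.4,-1.6,0],
    [0.01,0,-0.4,-1.6,0],
    [0,0,0,0,0]
  ]
}}

```text
clock: 9.25
tcp_pos: [0.396, 0.0567, 0.093]
orientation: [-1.571, -0.05, 0.053]
contact_force: [0.7, -0.1, 1.0]
grip_width: -0.0
```

```bash
python3 - <<'E'
from h import *
st()
f=r.grab_frame("side"); cv2.imwrite("pics/s5.png",cv2.resize(f["image"][130:260,200:360,::-1],None,fx=4.5,fy=4.5,interpolation=cv2.INTER_CUBIC))
E
```

```text
t 9.25 tcp [0.396  0.0567 0.093 ] tip z 0.079 F [ 0.71 -0.13  1.03] w -0.0 xdir 3.78 tilt [-0.002 -0.001 -1.   ] q [ 0.25  0.34 -0.63  2.28  0.34  0.62 -0.57]
polar r 0.1487 ang rel start 26.326178312753427
```

View pics/s5.png

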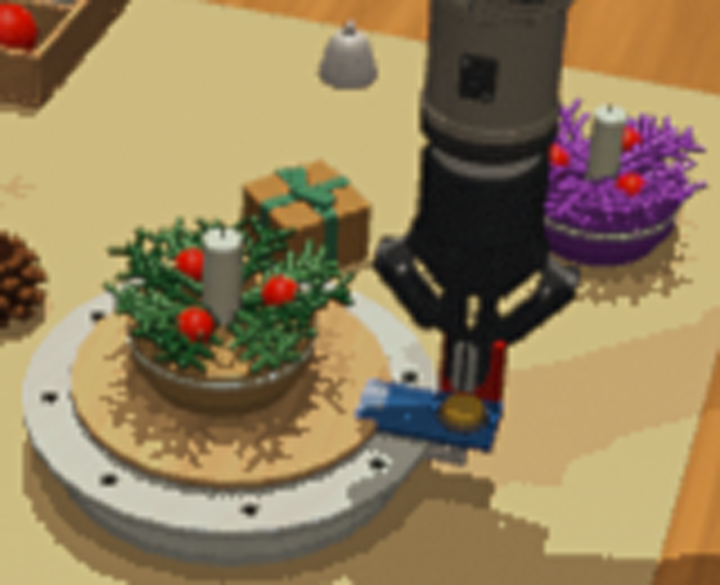

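Request:
{"api": "send_rows", "payload": {
  "plan": [
    [0.05,0,-0.32,-1.6,0],
    [0.05,0,-0.32,-1.6,0],
    [0.05,0,-0.32,-1.4,0],
    [0.05,0,-0.32,-1.4,0],
    [0.05,0,-0.32,-1.4,0],
    [0.05,0,-0.32,-1.4,0],
    [0.05,0,-0.32,-1.4,0],
    [0.05,0,-0.32,-1.4,0],
    [0.05,0,-0.32,-1.4,0],
    [0.05,0,-0.32,-1.4,0],
    [0.05,0,-0.32,-1.4,0],
    [0,0,0,0,0]
  ]
}}

```text
clock: 10.8
tcp_pos: [0.4098, 0.0238, 0.0934]
orientation: [-1.554, -0.269, 0.267]
contact_force: [-0.2, -0.7, -0.1]
grip_width: -0.0
```

```bash
python3 - <<'E'
from h import *
st()
f=r.grab_frame("side"); cv2.imwrite("pics/s6.png",cv2.resize(f["image"][130:260,200:360,::-1],None,fx=4.5,fy=4.5,interpolation=cv2.INTER_CUBIC))
E
```

```text
t 10.8 tcp [0.4098 0.0238 0.0934] tip z 0.0794 F [-0.15 -0.71 -0.06] w -0.0 xdir 19.59 tilt [ 0.001 -0.    -1.   ] q [ 0.38  0.36 -0.68  2.26  0.38  0.63 -0.24]
polar r 0.143 ang rel start 40.18931745234096
```

View pics/s6.png

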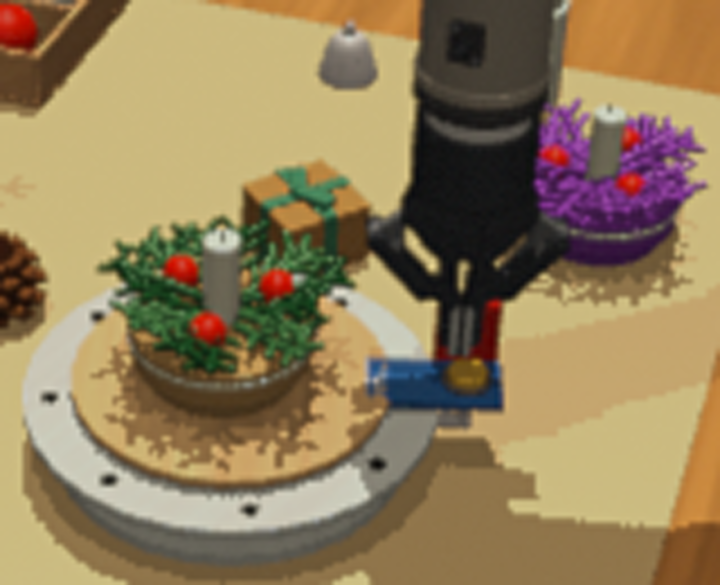

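Request:
{"api": "send_rows", "payload": {
  "plan": [
    [0.01,0,-0.2,-0.8,0],
    [0.01,0,-0.2,-0.8,0],
    [0.01,0,-0.2,-0.8,0],
    [0.01,0,-0.2,-0.8,0],
    [0.01,0,-0.2,-0.8,0],
    [0.01,0,-0.2,-0.8,0],
    [0.01,0,-0.2,-0.8,0],
    [0.01,0,-0.2,-0.8,0],
    [0,0,0,0,0]
  ]
}}

```text
clock: 11.98
tcp_pos: [0.4161, 0.0095, 0.0933]
orientation: [-1.542, -0.356, 0.356]
contact_force: [0.7, 0.6, 0.6]
grip_width: -0.0
```

```bash
python3 - <<'E'
from h import *
st()
f=r.grab_frame("side"); cv2.imwrite("pics/s7.png",cv2.resize(f["image"][130:260,200:360,::-1],None,fx=4.5,fy=4.5,interpolation=cv2.INTER_CUBIC))
E
```

```text
t 11.975 tcp [0.4161 0.0095 0.0933] tip z 0.0793 F [0.66 0.58 0.6 ] w -0.0 xdir 26.0 tilt [ 0. -0. -1.] q [ 0.43  0.38 -0.7   2.24  0.4   0.65 -0.1 ]
polar r 0.143 ang rel start 46.46147878487085
```

View pics/s7.png

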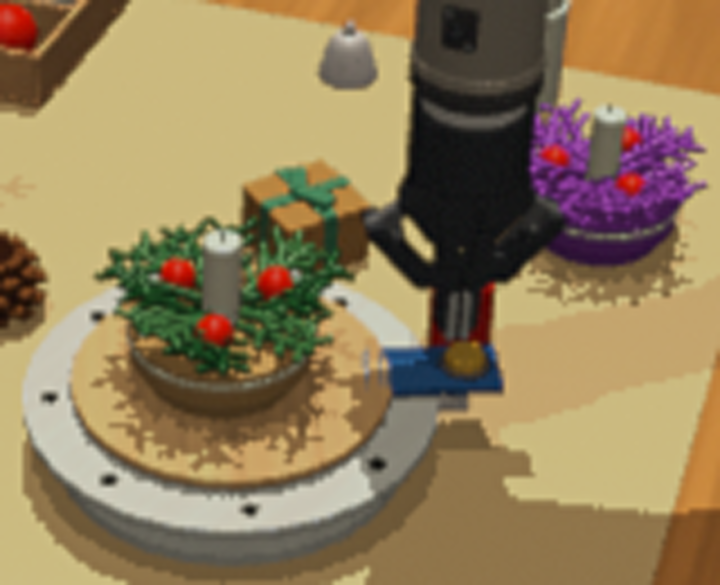

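Request:
{"api": "send_rows", "payload": {
  "plan": [
    [0,0,-0.1,-0.4,0],
    [0,0,-0.1,-0.4,0],
    [0,0,-0.1,-0.4,0],
    [0,0,-0.1,-0.4,0],
    [0,0,-0.1,-0.4,0],
    [0,0,-0.1,-0.4,0],
    [0,0,0,0,0]
  ]
}}

```text
clock: 12.9
tcp_pos: [0.4187, 0.0044, 0.0933]
orientation: [-1.536, -0.389, 0.389]
contact_force: [-0.6, 0.8, 1.1]
grip_width: -0.0001
```

```bash
python3 - <<'E'
from h import *
st()
f=r.grab_frame("side"); cv2.imwrite("pics/s8.png",cv2.resize(f["image"][130:260,200:360,::-1],None,fx=4.5,fy=4.5,interpolation=cv2.INTER_CUBIC))
E
```

```text
t 12.9 tcp [0.4187 0.0044 0.0933] tip z 0.0793 F [-0.64  0.82  1.05] w -0.0001 xdir 28.41 tilt [-0. -0. -1.] q [ 0.45  0.38 -0.7   2.24  0.41  0.65 -0.05]
polar r 0.1431 ang rel start 48.74056198697485
```

View pics/s8.png

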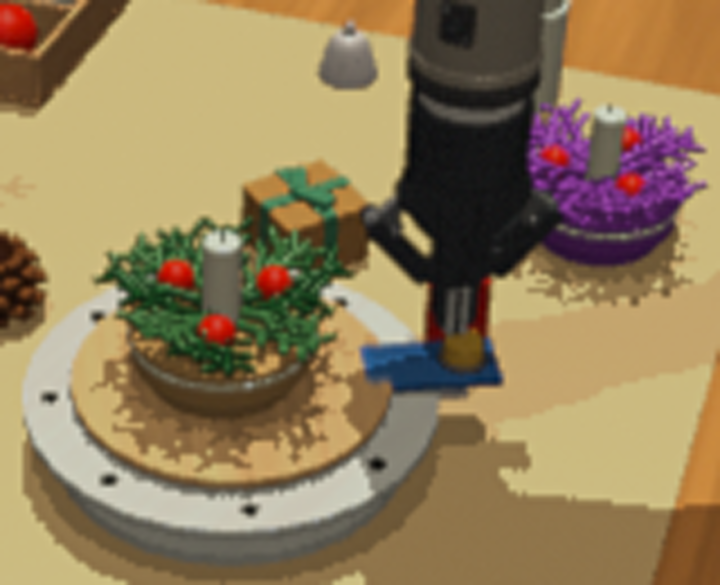

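Request:
{"api": "send_rows", "payload": {
  "plan": [
    [0,0,-0.1,0,0],
    [0,0,-0.1,0,0],
    [0,0,-0.1,0,0],
    [0,0,0,0,0]
  ]
}}

```text
clock: 13.45
tcp_pos: [0.4198, 0.0027, 0.0933]
orientation: [-1.535, -0.389, 0.389]
contact_force: [-2.3, 4.5, 1.6]
grip_width: 0.0002
```

```bash
python3 - <<'E'
from h import *
st()
f=r.grab_frame("side"); cv2.imwrite("pics/s9.png",cv2.resize(f["image"][130:260,200:360,::-1],None,fx=4.5,fy=4.5,interpolation=cv2.INTER_CUBIC))
E
```

```text
t 13.45 tcp [0.4198 0.0027 0.0933] tip z 0.0793 F [-2.3   4.47  1.58] w 0.0002 xdir 28.45 tilt [-0.     0.001 -1.   ] q [ 0.45  0.38 -0.7   2.23  0.41  0.65 -0.05]
polar r 0.143 ang rel start 49.55495350701466
```

View pics/s9.png

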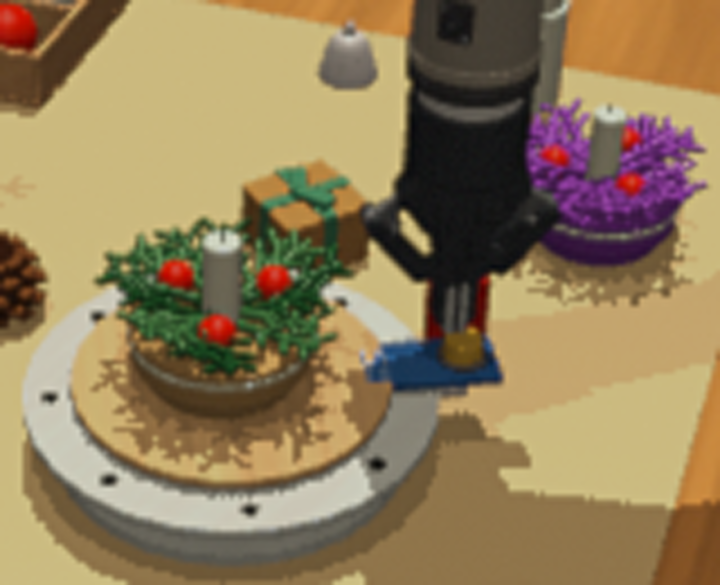

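Request:
{"api": "send_rows", "payload": {
  "plan": [
    [0,-0.1,0.2,0,0],
    [0,-0.2,0.3,0,0],
    [0,-2,0,0,0],
    [0,-4,0,0,0],
    [0,-5,0,0,0],
    [-1,-5,0,0,0],
    [-1,-3,-3,0,0],
    [-1,0,-5,0,0],
    [0,0,-5,0,0],
    [0,0,-5,0,0],
    [0,0,-3,0,0],
    [0,0,0,0,0]
  ]
}}

```text
clock: 15.0
tcp_pos: [0.4914, -0.1952, 0.2859]
orientation: [-1.536, -0.385, 0.386]
contact_force: [-0.3, 0.7, -0.4]
grip_width: -0.0001
```

```bash
python3 - <<'E'
from h import *
st()
ft=r.grab_frame("top");cv2.imwrite("pics/t9.png",cv2.resize(ft["image"][160:290,170:300,::-1],None,fx=4.5,fy=4.5,interpolation=cv2.INTER_CUBIC))
f=r.grab_frame("side"); cv2.imwrite("pics/s10.png",cv2.resize(f["image"][130:260,200:360,::-1],None,fx=4.5,fy=4.5,interpolation=cv2.INTER_CUBIC))
E
```

```text
t 15.0 tcp [ 0.4914 -0.1952  0.2859] tip z 0.2719 F [-0.27  0.73 -0.42] w -0.0001 xdir 28.18 tilt [-0.  0. -1.] q [ 0.83  0.26 -0.67  1.82  0.18  1.12  0.58]
polar r 0.2743 ang rel start 98.64787610320292
```

View pics/s10.png

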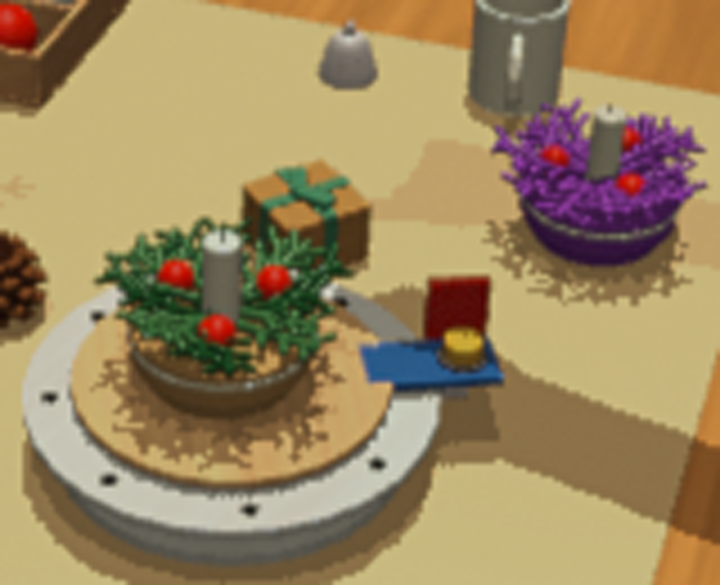

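View pics/t9.png

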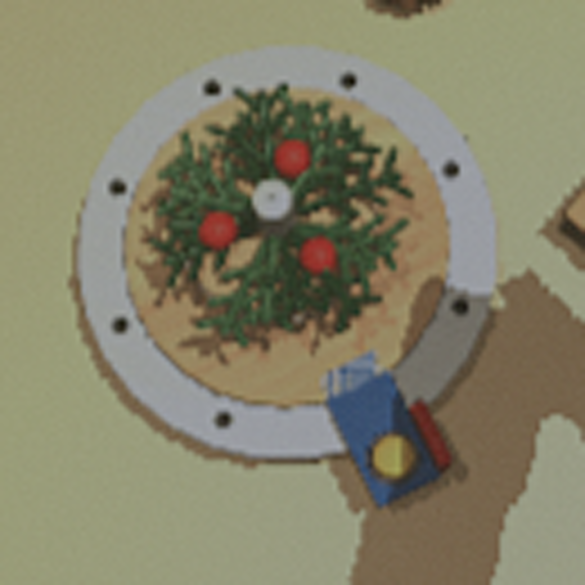

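```bash
python3 - <<'E'
from h import *
ft=r.grab_frame("top");fs=r.grab_frame("side")
for z in (.069,.076):
  for f,p in((ft,(393/4.5+169.6,455/4.5+159.6)),(fs,(463/4.5+199.6,341/4.5+129.6))):
    k=ray(f,*p,z)[:2]-AX; print(z,k.round(4),np.linalg.norm(k).round(4),(np.degrees(np.arctan2(k[1],k[0])-PH)%360).round(2))
E
```

```text
0.069 [-0.1333 -0.0668] 0.1492 46.26
0.069 [-0.1333 -0.0703] 0.1507 47.47
0.076 [-0.1339 -0.0668] 0.1497 46.15
0.076 [-0.1351 -0.0615] 0.1484 44.12
```

```bash
python3 -c "
from bench import r; print(r.hand_in())"
```

```text
the job is handed in; nothing more can be done
None
```

The turntable now stands one hole anticlockwise, and the job is handed in; it reported no verdict.

With the fingers closed, I pressed the plunger about 8 mm and pushed the ear round against the red tab. After about 11° I let the plunger go and kept pushing slowly until it sprang up in the next hole.

Last checks:
- **Lock:** after the knob popped up, pushing on met about 5 N and the fingers stopped, so the platter is held.
- **Angle:** the top camera gives about 46° and the side camera about 44°, against 45° wanted. The 2° difference between them is about my pixel-reading error plus the calibration error.
- **Plunger height:** the two cameras do not settle it on their own, but the knob stands visibly higher than while it was rubbing. Together with the lock, I take it as fully up.
- **Arrangement and bystanders:** the arrangement stands upright near the middle of the platter. The gift, pine cone, bell and mug look unmoved in the final pictures. The candle jar and twine spool were outside those crops, so I did not recheck them; the arm never went near them.
- **Arm:** it was clear at the end, with the fingertips about 27 cm above the table, and the force reading was near zero. I handed in shortly after 15 s on the robot clock.

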